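# Guard off, bayonet lid on, hold at half twist

### The job

Get the spice grinder ready for a pulse: lift the bent-steel guard off its mouth and hang it astride the horizontal rail, then drop the bayonet lid in with its two lugs through the gaps in the mouth until it sits flat. Twist the lid clockwise (seen from above) against its return spring to half way, about 35 degrees, well short of the lock click at 70 degrees, and finish there with the lid still in the gripper, holding it against the spring. Leave the other things on the counter where they stand.

Things in the scene. Friction and masses are not known exactly. Their poses are not given: they have to be found in the camera images.
- grinder: Spice grinder, bolted to the counter, 140 mm tall: grey motor base 116 mm across up to 52 mm height, above 62 mm a neck 92 mm across that ends in an open steel mouth. Origin: centre of its underside, z up. Its x axis is the line of the two gaps in the mouth (either way round).
- mouth (a point): Centre of the grinder's mouth, in the plane of its rim, 140 mm above the counter; axes as the grinder's. The rim has an inward lip, 5 mm thick, with a hole 70 mm across; two opposite gaps, 30 mm wide, lie on the x axis and cut through lip and outer wall like notches. Under the lip the cup is 84 mm across and over 25 mm deep.
- twist_ring (a joint): Spring-loaded ring in the mouth that the lid's lugs push round. 0 = rest, grows clockwise from above; 0.61 rad = half way, 1.22 = lock click. A freshly inserted lid turns about 0.16 rad before it meets the ring, so the lid's angle from the gap line is this value plus about 0.16. The spring always drives it back to 0 (about 0.13 N m half way, 0.2 N m at the lock).
- lid: Loose aluminium bayonet lid, some 150 g, plug down on the counter. Origin: centre of the plug's underside, z up. Plug 61 mm across, 20 mm high, foot tapered to 48. Two lugs on its x axis, 16 mm wide, out to 38 mm from the centre, 8 to 13.5 mm up. Flange 90 mm across, 20 to 26 mm up. Black grip bar 56 mm along x, 14 thick along y, 26 to 60 mm up. Fully in, origin 20 mm below the rim.
- lid_grip (a point): Middle of the lid's grip bar, 46 mm above the lid's origin, axes as the lid's. The lid is the same after half a turn.
- guard: Loose blade guard of bent steel strap, some 160 g, at first astride the grinder's mouth: flat top 118 mm (x) by 36 mm (y), 3 mm thick, underside 70 mm above the origin, a leg down at either end (112 mm apart inside, feet 65 mm out from the centre). Black grip fin on top: 12 mm thick along x, 44 mm along y, 73 to 107 mm above the origin. Origin: centre, level with the legs' lower ends, z up.
- guard_saddle (a point): Apex of the guard's inverted 90 degree V saddle, which runs along its y under the middle of the top, 70 mm above the guard's origin; 14 mm deep, so it catches a bar up to about 12 mm off to either side. Hung, the guard's y lies along the rail and this point is about 8.5 mm above the bar's axis.
- guard_grip (a point): Middle of the guard's grip fin, 94 mm above the guard's origin, axes as the guard's.
- rail: Fixed horizontal steel bar, 12 mm thick and 240 mm long along its own y axis, on two posts at its ends. Origin: on the counter under the middle of the bar.
- rail_mid (a point): Middle of the rail on the bar's axis, 150 mm above the counter; its y is the bar's direction.
- jar: Bystander: amber spice jar with steel cap, 54 mm across, 85 mm tall; origin at the centre of its underside.
- bowl: Bystander: small steel bowl, 84 mm across, 45 mm tall; origin at the centre of its underside.
- oil_bottle: Bystander: green oil bottle, 60 mm across, 200 mm tall; origin at the centre of its underside.
- pepper_mill: Bystander: dark wooden pepper mill, 52 mm across, 145 mm tall; origin at the centre of its underside.
- turner: Bystander: steel turner lying flat, 260 mm long along its x.
- cup: Bystander: black cup, 72 mm across, 85 mm tall; origin at the centre of its underside.
Mind the look-alikes: they are no part of the job. What is shaped like the guard but green is not meant. What is shaped like the lid but turquoise is not meant.

How it is judged:
By the outcome, as a careful person would: the job done as asked, in the order asked, and still so for the second after the job is handed in, while the arm keeps its last pose, push and grip.
It also fails if it takes over 64 s, if anything falls off the work surface, if the arm or the gripper's body presses on something with over 40 N, if the wrist force passes 120 N, or if a joint passes its speed limit or range.

### The arm

A 6-joint arm with a two-finger parallel gripper is mounted at the origin on the work surface. World frame = base frame: x ahead of the robot, y to its left, z up, the work surface at z = 0. Lengths are in m, angles in rad, forces in N, time in s.
With the tool pointing down it reaches from about 0.375 to 0.975 m from the base axis. Payload 3.8 kg.
Tool frame: the origin (TCP) lies midway between the tips of the shut fingers; the grasp point (between the pads) lies 19 mm behind it; z points along the fingers, y is the line along which they close (so a half turn about z gives the same grasp; the last joint's range is limited). The gripper opens to 85 mm and grips with 20 to 120 N. Pads are 22 mm wide; open, the fingers measure 114 mm over their backs; the gripper's body (76 mm by 85 mm) begins 54 mm behind the grasp point. The pads swing forward as they close: fully open they stand 13 mm farther back than shut.
Start: joints at [1.153, 0.264, 1.604, -0, 1.274, -0.037], TCP at [0.251, 0.627, 0.231] pointing down, gripper open.
Joint ranges: [-2.63, 2.63], [-0.94, 2.18], [0.31, 2.57], [-1.31, 4.45], [0, 2.66], [-2.55, 2.55]. Speed limits (rad/s): [2.57, 2.57, 3.14, 3.14, 3.14, 3.14].

### API

Orientations are given as a unit quaternion [x, y, z, w].
In Python, from rig import manip gives the robot as it stands.
- The arm moves only by the tool jog_arm, never from a script. Its argument "moves" is a list of rows, each a list of 7 numbers: the turn, a rotation vector about the tool's x, y, z in degrees, then the shift along the tool's x, y, z in m, then the finger opening in m, from 0 to 0.0854. In form: [[rx, ry, rz, x, y, z, grip], ...]. A call has 1 to 12 rows; each row is the pose to reach, as a shift and turn from the pose commanded when the call began, along the tool's axes at that moment; what a row does not reach only later rows make up. A row lasts 1/12 s, in which the tool goes at most 41.7 mm and 7.16 degrees, less where a joint would pass 70% of its speed; a pose out of reach is approached as far as the arm can. A call with a gripper value outside its range is refused whole. The fingers move at their own pace and stop on an object; "squeeze" is the grip in N (left out, the last holds). Time passes only in rows, so rows that repeat a pose let the fingers close. It gives the time, the measured TCP pose, the force, the opening and the grip force at its end, in the units of the state.
- manip.state(): the state, without advancing time (a new reading comes with each control period).
- manip.read_camera(name): name is "side" or "top" or "wrist"; returns (picture, depth): 420x560x3 uint8, red, green, blue; 420x560 float32, m along the optical axis (not along the pixel's ray), 0 where there is no reading.
- manip.camera_model(name): a dict with "vertical_fov" (degrees; the focal length in pixels is half the picture's height over the tangent of half this angle, whatever the lens; pixels are square), "cx", "cy" (the principal point, pixels), "extrinsics" (4x4, takes a point from world to camera coordinates). Camera axes: x right, y up, looking along -z (the intrinsics and any distortion apply to the point x, -y, -z); pixel columns grow to the right and rows downward; lengths in m; the calibration is good to about 2 mm. The wrist camera is an equidistant fisheye: a pixel r from the principal point sees the ray r / f radians off the axis. A picture is of the moment at which its call begins: read the wrist's pose just before it. camera_model takes no time and is no camera call; for the wrist camera it gives the pose at the moment of the call.
- manip.sign_off(): hands the job in; it is judged then, once.
The state is a dict: "time": time; "joints": joint angles; "joint_vel": joint speeds; "joint_efforts": joint torques, N m; "tool_pos": TCP position; "eef_rot": TCP orientation; "contact_force": force on the tool from outside, world axes, zero at the start; "torque": the same for the moment, N m; "gripper_width": opening from 0.0 (shut) to 1.0 (fully open); "gripper_force": force on a finger pad.
Only numpy, scipy, OpenCV 4.12 (cv2) and the standard library are available. Lean on these libraries where they do the work, as an engineer would, in place of code of your own. Each camera call takes 0.05 s, during which the arm holds its last target. There are 200 camera calls.

## Working session

There is one attempt and no reset: what is moved stays moved. The work goes in short steps, Python scripts to look and compute and a tool call to move; the robot and the scene stay as the last step left them, time stands still between calls to the robot, and variables do not carry over. Pictures are saved under pics/ and viewed, at most 10 in all, crops included, and the job is handed in when it is done.

Besides the shell and the picture viewer there is one more tool, called as name(argument=value, ...), one argument or row to a line, values as JSON. jog_arm: Moves the arm, as the interface text tells. Its arguments: {"type":"object","properties":{"moves":{"type":"array"},"squeeze":{"type":"number"}},"required":["moves"]}

```bash
mkdir -p pics; ls; cat > h.py <<'E'
import numpy as np, cv2
from scipy.spatial.transform import Rotation as R
from rig import manip
def shot(name,n):
    m=manip.camera_model(name); p,d=manip.read_camera(name)
    np.savez('pics/'+n+'.npz',p=p,d=d,E=np.array(m['extrinsics']),k=[m['vertical_fov'],m['cx'],m['cy']])
    cv2.imwrite('pics/'+n+'.png',p[:,:,::-1]); return p,d,m
def load(n):
    z=np.load('pics/'+n+'.npz'); return z['p'],z['d'],z['E'],z['k']
def rays(E,k,uv,fish=False):
    uv=np.atleast_2d(np.array(uv,float)); f=210/np.tan(np.radians(k[0]/2))
    x=(uv[:,0]-k[1])/f; y=(uv[:,1]-k[2])/f
    if fish:
        r=np.hypot(x,y)+1e-12; s=np.sin(r)/r; c=np.stack([x*s,-y*s,-np.cos(r)],1)
    else: c=np.stack([x,-y,-np.ones_like(x)],1)
    Rm=E[:3,:3]; return -Rm.T@E[:3,3], c@Rm
def plane(E,k,uv,z,fish=False):
    o,d=rays(E,k,uv,fish); return o+d*((z-o[2])/d[:,2])[:,None]
def cloud(p,d,E,k,fish=False):
    v,u=np.mgrid[:420,:560]; o,dd=rays(E,k,np.stack([u.ravel(),v.ravel()],1),fish)
    ax=dd@E[2,:3]; return (o+dd*(d.ravel()/-ax)[:,None]).reshape(420,560,3)
E
python3 - <<'E'
from h import *
for n in ['top','side','wrist']:
    p,d,m=shot(n,n+'0'); print(n,{k:(np.round(v,3).tolist()) for k,v in m.items() if k!='name' and not isinstance(v,str)},(d==0).mean())
print(manip.state())
E
```

```text
pics
top {'vertical_fov': 57.31, 'cx': 279.509, 'cy': 208.477, 'extrinsics': [[0.011, -1.0, 0.002, -0.058], [0.98, 0.011, 0.199, -0.521], [-0.199, -0.001, 0.98, -0.996], [0.0, 0.0, 0.0, 1.0]]} 0.004009353741496599
side {'vertical_fov': 46.589, 'cx': 279.247, 'cy': 213.011, 'extrinsics': [[0.902, -0.431, 0.002, -0.46], [0.241, 0.509, 0.827, -0.216], [-0.358, -0.745, 0.563, -1.207], [0.0, 0.0, 0.0, 1.0]]} 0.003945578231292517
wrist {'vertical_fov': 65.706, 'cx': 281.285, 'cy': 213.162, 'extrinsics': [[0.371, 0.929, -0.001, -0.674], [-0.878, 0.35, -0.328, 0.042], [-0.304, 0.123, 0.945, -0.38], [0.0, 0.0, 0.0, 1.0]]} 0.0039625850340136055
{'time': 0.15, 'joints': array([ 1.15306174e+00,  2.64565456e-01,  1.60503507e+00,  2.61325611e-05,
        1.27374027e+00, -3.68842684e-02]), 'joint_vel': array([ 6.87800386e-04, -2.42178286e-03, -3.34797679e-03,  1.57388490e-03,
        1.69895525e-03,  8.53318221e-05]), 'joint_efforts': array([ 7.95602828e-04, -5.15909886e+01, -3.67956519e+01, -2.18330856e-04,
        8.01424932e-03,  3.38882842e-05]), 'tool_pos': array([0.25065834, 0.6261245 , 0.23027155]), 'eef_rot': array([ 1.89280080e-01,  9.81922750e-01, -8.48769133e-04, -2.09146747e-04]), 'contact_force': array([ 0.24168337, -0.58414923,  0.49721454]), 'torque': array([0.00582225, 0.02127845, 0.04609631]), 'gripper_force': 0.0, 'gripper_width': 0.9998858885269286}
```

View pics/top0.png

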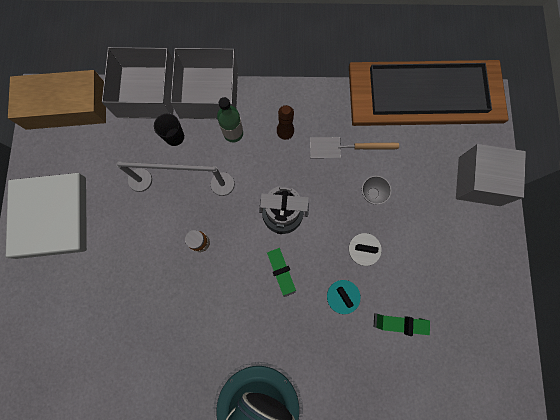

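View pics/side0.png

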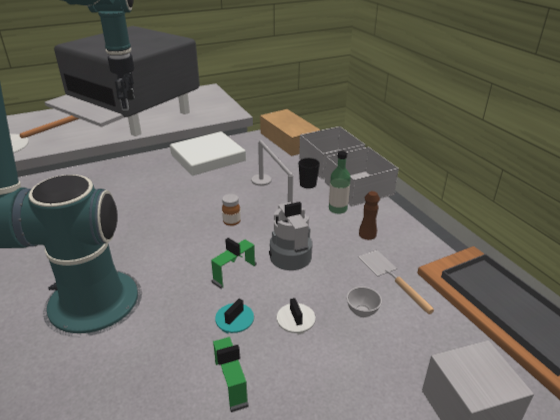

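Candidates in the top view. Guard: steel one on the grinder (284,204); the green ones at (282,271) and (403,325) are look-alikes. Lid: aluminium one (365,249); the turquoise one at (344,296) is a look-alike. The rail runs (122,165)-(215,168). I choose the steel guard and the white lid.

```bash
cat > meas.py <<'E'
from h import *
p,d,E,k=load('top0'); C=cloud(p,d,E,k); mx=p.max(2).astype(int); mn=p.min(2).astype(int)
def box(u0,v0,u1,v1):
    m=np.zeros((420,560),bool); m[v0:v1,u0:u1]=1; return m
def rect(m,z,lab):
    uv=np.argwhere(m)[:,::-1]; P=plane(E,k,uv,z)[:,:2]
    (c,s,a)=cv2.minAreaRect((P*1000).astype(np.float32)); ev=np.linalg.eigh(np.cov((P-P.mean(0)).T))[1][:,1]
    print(lab,len(uv),'mean',P.mean(0).round(4),'rectc',np.round(c,1),np.round(s,1),'axis',np.degrees(np.arctan2(ev[1],ev[0])).round(1),'cloud',C[m].mean(0).round(4),'zmed',np.median(C[m][:,2]).round(4))
Z=C[:,:,2]
print('table z',np.median(Z[300:400,100:180]))
b=box(345,228,385,270)
rect(b&(mn>150),.026,'lid flange'); rect(b&(mx<50),.060,'lid bar')
b=box(255,180,315,225)
print('guard z pcts',np.percentile(Z[b],[50,70,80,90,95,99]).round(4))
g=b&(Z>.145)
rect(g,np.median(Z[g]),'guard all'); rect(g&(mn>110),np.median(Z[g&(mn>110)]),'guard top'); gf=g&(mx<50)&(Z>.165); rect(gf,np.median(Z[gf]),'fin')
r=box(110,155,225,178)&(Z>.14)&(Z<.17); rect(r,.156,'rail'); 
for n,bb in dict(jar=(183,228,212,252),bowl=(360,174,394,206),bottle=(215,95,245,142),mill=(275,102,297,140),cup=(152,112,187,148),gg=(262,246,300,298)).items():
    m=box(*bb)&(Z>.02); print(n,np.median(C[m],0).round(3),C[m].min(0).round(3),C[m].max(0).round(3))
E
python3 meas.py; python3 - <<'E'
import cv2
a=cv2.imread('pics/top0.png')[150:320,230:430]; cv2.imwrite('pics/crop0.png',cv2.convertScaleAbs(cv2.resize(a,(705,600),interpolation=cv2.INTER_CUBIC),alpha=1.5))
E
```

```text
table z -0.0008007798959405177
lid flange 206 mean [ 0.4223 -0.2839] rectc [ 416.3 -286.1] [82.2 85.7] axis 93.1 cloud [ 0.4214 -0.2813  0.0362] zmed 0.0257
lid bar 143 mean [ 0.4148 -0.2829] rectc [ 414.8 -282.6] [58.9 17.2] axis 82.2 cloud [ 0.4139 -0.2803  0.0702] zmed 0.0591
guard z pcts [0.073  0.1393 0.1419 0.1437 0.1457 0.1785]
guard all 164 mean [ 0.5155 -0.0618] rectc [515.7 -65.8] [ 90.  105.7] axis 86.9 cloud [ 0.5008 -0.0607  0.2369] zmed 0.1751
guard top 55 mean [ 0.5189 -0.0587] rectc [518.9 -61.9] [116.7  32.3] axis 83.2 cloud [ 0.5078 -0.0587  0.1966] zmed 0.1457
fin 87 mean [ 0.518  -0.0625] rectc [500.6 -60.7] [11.5 78.8] axis 175.6 cloud [ 0.5112 -0.0621  0.2078] zmed 0.1769
rail 497 mean [0.6049 0.2332] rectc [603.2 233.2] [254.6  18.3] axis 87.8 cloud [0.6057 0.234  0.1535] zmed 0.154
jar [0.429 0.165 0.083] [ 0.312 -0.052  0.02 ] [0.457 0.194 1.08 ]
bowl [ 0.592 -0.334  0.037] [ 0.312 -0.362  0.02 ] [ 0.619 -0.052  1.08 ]
bottle [0.747 0.085 0.124] [ 0.312 -0.052  0.02 ] [0.866 0.141 1.08 ]
mill [ 0.754 -0.064  0.106] [ 0.312 -0.088  0.02 ] [ 0.786 -0.041  1.08 ]
cup [0.761 0.268 0.056] [ 0.312 -0.052  0.02 ] [0.814 0.328 1.08 ]
gg [ 0.35  -0.057  0.073] [ 0.291 -0.094  0.067] [ 0.412 -0.02   1.08 ]
```

View pics/crop0.png

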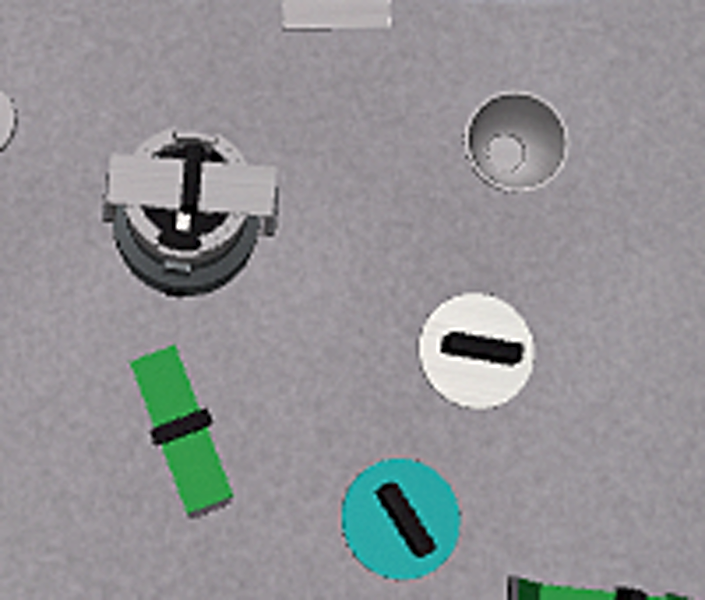

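The crop confirms the steel guard sits on the grinder (crop 190,185), the mouth's gaps show at crop (195,135) and (178,265), and the white lid is at crop (478,350). The green and turquoise look-alikes stay apart. Next I go above the guard.

```bash
cat >> h.py <<'E'
def yawR(yaw):  # tool down, tool y at yaw (deg)
    a=np.radians((yaw+90)/2); return R.from_quat([np.cos(a),np.sin(a),0,0])
def delta(pos,yaw):
    s=manip.state(); A=R.from_quat(s['eef_rot']); yn=A.as_matrix()[:,1]
    print('t',round(s['time'],2),'pos',s['tool_pos'].round(4),'yaw',np.degrees(np.arctan2(yn[1],yn[0])).round(2),'F',s['contact_force'].round(1),'T',s['torque'].round(2),'w',round(s['gripper_width']*85.4,1),'gf',round(s['gripper_force'],1),'j',s['joints'].round(2))
    print('ROW rot',np.degrees((A.inv()*yawR(yaw)).as_rotvec()).round(1),'shift',A.inv().apply(np.array(pos)-s['tool_pos']).round(4))
E
python3 - <<'E'
from h import *
delta([.49,-.062,.28],85.6)
m=manip.camera_model('wrist'); E=np.array(m['extrinsics']); s=manip.state(); A=R.from_quat(s['eef_rot'])
c=-E[:3,:3].T@E[:3,3]; print('cam in tool',A.inv().apply(c-s['tool_pos']).round(3),'look',A.inv().apply(-E[2,:3]).round(3))
p,d,E,k=load('top0'); C=cloud(p,d,E,k); Z=C[...,2]; mx=p.max(2).astype(int)
v,u=np.mgrid[:420,:560]
for lab,zz,m in [('top',.143,(Z>.133)&(Z<.153)&(mx>100)&(abs(v-203)<12)&(abs(u-284)<28)),('fin',.177,(Z>.16)&(Z<.19)&(mx<60)&(abs(v-204)<25)&(abs(u-284)<12))]:
    P=(plane(E,k,np.argwhere(m)[:,::-1],zz)[:,:2]*1000).astype(np.float32); print(lab,len(P),cv2.minAreaRect(P),P.mean(0),Z[m].mean())
E
```

```text
t 0.15 pos [0.2507 0.6261 0.2303] yaw 68.18 F [ 0.2 -0.6  0.5] T [0.01 0.02 0.05] w 85.4 gf 0.0 j [ 1.15  0.26  1.61  0.    1.27 -0.04]
ROW rot [ -0.1  -0.  -17.4] shift [-0.478  -0.5499 -0.0488]
cam in tool [ 0.085  0.    -0.142] look [-0.328  0.001  0.945]
top 652 ((517.0779418945312, -61.54513168334961), (56.205230712890625, 117.49488830566406), 0.6652445793151855) [518.773    -61.754692] 0.14233544643508997
fin 88 ((517.133056640625, -62.210628509521484), (11.530858039855957, 45.459373474121094), 84.87158203125) [517.19507 -62.39482] 0.17604412303530229
```

jog_arm(
  moves=[
    [0, 0, -17, -0.478, -0.55, -0.049, 0.085],
    [0, 0, -17, -0.478, -0.55, -0.049, 0.085],
    [0, 0, -17, -0.478, -0.55, -0.049, 0.085],
    [0, 0, -17, -0.478, -0.55, -0.049, 0.085],
    [0, 0, -17, -0.478, -0.55, -0.049, 0.085],
    [0, 0, -17, -0.478, -0.55, -0.049, 0.085],
    [0, 0, -17, -0.478, -0.55, -0.049, 0.085],
    [0, 0, -17, -0.478, -0.55, -0.049, 0.085],
    [0, 0, -17, -0.478, -0.55, -0.049, 0.085],
    [0, 0, -17, -0.478, -0.55, -0.049, 0.085],
    [0, 0, -17, -0.478, -0.55, -0.049, 0.085],
    [0, 0, -17, -0.478, -0.55, -0.049, 0.085],
  ],
)

```text
time: 1.15
tool_pos: [0.4146, 0.1535, 0.2649]
eef_rot: [0.042, 0.999, 0.0, 0.0]
contact_force: [0.7, -0.1, -0.4]
gripper_width: 0.996
gripper_force: 0.0
```

```bash
python3 - <<'E'
from h import *
delta([.517,-.0623,.25],84.9)
E
```

```text
t 1.15 pos [0.4146 0.1535 0.2649] yaw 85.21 F [ 0.7 -0.1 -0.4] T [-0.01  0.02 -0.02] w 85.1 gf 0.0 j [ 0.3  -0.21  2.03  0.    1.32 -1.19]
ROW rot [0.  0.  0.3] shift [-0.12   -0.2065  0.0149]
```

jog_arm(
  moves=[
    [0, 0, 0.3, -0.12, -0.206, 0.015, 0.085],
    [0, 0, 0.3, -0.12, -0.206, 0.015, 0.085],
    [0, 0, 0.3, -0.12, -0.206, 0.015, 0.085],
    [0, 0, 0.3, -0.12, -0.206, 0.015, 0.085],
    [0, 0, 0.3, -0.12, -0.206, 0.015, 0.085],
    [0, 0, 0.3, -0.12, -0.206, 0.015, 0.085],
    [0, 0, 0.3, -0.12, -0.206, 0.015, 0.085],
    [0, 0, 0.3, -0.12, -0.206, 0.015, 0.085],
  ],
)

```text
time: 1.82
tool_pos: [0.5169, -0.0613, 0.249]
eef_rot: [0.046, 0.999, 0.0, -0.001]
contact_force: [-1.0, 1.1, 0.7]
gripper_width: 0.996
gripper_force: 0.0
```

```bash
python3 - <<'E'
from h import *
delta([.517,-.0623,.150],84.9)
p,d,m=shot('wrist','w1'); E=np.array(m['extrinsics']);k=[m['vertical_fov'],m['cx'],m['cy']]
C=cloud(p,d,E,k,True);Z=C[...,2];mx=p.max(2).astype(int)
near=(abs(C[...,0]-.517)<.04)&(abs(C[...,1]+.0623)<.07)
for lab,zz,mm in [('top',.143,near&(Z>.137)&(Z<.149)&(mx>90)),('fin',.177,near&(Z>.172)&(Z<.185)&(mx<60))]:
    uv=np.argwhere(mm)[:,::-1]
    P=(plane(E,k,uv,zz,True)[:,:2]*1000).astype(np.float32); print(lab,len(P),cv2.minAreaRect(P),P.mean(0),Z[mm].mean())
E
```

```text
t 1.82 pos [ 0.5169 -0.0613  0.249 ] yaw 84.69 F [-1.   1.1  0.7] T [ 0.02 -0.01 -0.01] w 85.1 gf 0.0 j [-0.17 -0.04  1.91  0.    1.28 -1.64]
ROW rot [ 0.  -0.1 -0.2] shift [-0.0004 -0.001   0.099 ]
top 7019 ((515.4812622070312, -61.15793228149414), (118.37032318115234, 78.85303497314453), 89.33118438720703) [515.8221   -60.069355] 0.1413135236150927
fin 846 ((516.981201171875, -60.946414947509766), (11.085268020629883, 42.86963653564453), 85.78129577636719) [516.0779  -61.07138] 0.17588043607128934
```

View pics/w1.png

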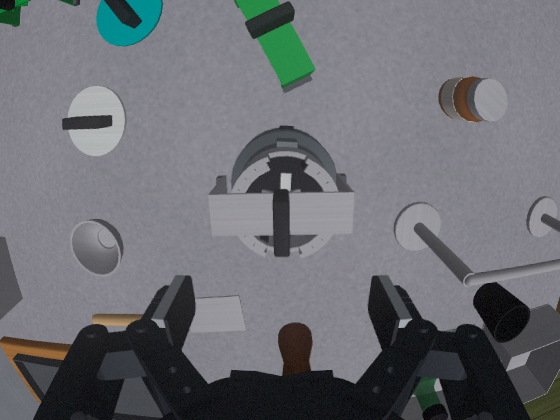

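The view shows the fin at (281,222), centred between the fingers, and its measured size matches the description. I'll descend and grasp.

jog_arm(
  moves=[
    [0, 0, -0.5, 0, 0, 0.035, 0.085],
    [0, 0, -0.5, 0, 0, 0.07, 0.085],
    [0, 0, -0.5, 0, 0, 0.09, 0.085],
    [0, 0, -0.5, 0, 0, 0.098, 0.085],
    [0, 0, -0.5, 0, 0, 0.098, 0.0],
    [0, 0, -0.5, 0, 0, 0.098, 0.0],
    [0, 0, -0.5, 0, 0, 0.098, 0.0],
    [0, 0, -0.5, 0, 0, 0.098, 0.0],
    [0, 0, -0.5, 0, 0, 0.098, 0.0],
    [0, 0, -0.5, 0, 0, 0.098, 0.0],
  ],
  squeeze=60,
)

```text
time: 2.7
tool_pos: [0.518, -0.0602, 0.1533]
eef_rot: [0.04, 0.999, -0.0, 0.001]
contact_force: [-0.5, -2.4, 3.6]
gripper_width: 0.14
gripper_force: 3.2
```

```bash
python3 - <<'E'
from h import *
delta([.517,-.0613,.270],84.9)
E
```

```text
t 2.7 pos [ 0.518  -0.0602  0.1533] yaw 85.39 F [-0.5 -2.4  3.6] T [-0.28  0.08  0.01] w 12.0 gf 3.2 j [-0.16  0.04  2.01 -0.    1.09 -1.65]
ROW rot [-0.   0.1  0.5] shift [ 0.0006 -0.0012 -0.1167]
```

jog_arm(
  moves=[
    [0, 0, 0, 0, 0, 0, 0.0],
    [0, 0, 0, 0, 0, 0, 0.0],
    [0, 0, 0, 0, 0, -0.015, 0.0],
    [0, 0, 0, 0, 0, -0.035, 0.0],
    [0, 0, 0, 0, 0, -0.06, 0.0],
    [0, 0, 0, 0, 0, -0.09, 0.0],
    [0, 0, 0, 0, 0, -0.115, 0.0],
    [0, 0, 0, 0, 0, -0.125, 0.0],
    [0, 0, 0, 0, 0, -0.125, 0.0],
  ],
)

```text
time: 3.45
tool_pos: [0.5187, -0.0602, 0.2798]
eef_rot: [0.04, 0.999, -0.0, 0.003]
contact_force: [1.3, 0.1, -1.2]
gripper_width: 0.129
gripper_force: 59.4
```

```bash
python3 - <<'E'
from h import *
delta([.606,.235,.275],-2.2)
shot('side','s1'); p,d,m=shot('top','t1')
E=np.array(m['extrinsics']);k=[m['vertical_fov'],m['cx'],m['cy']];C=cloud(p,d,E,k);Z=C[...,2]
r=(Z>.14)&(Z<.165); r[:155]=0;r[180:]=0;r[:,:118]=0;r[:,218:]=0
P=(plane(E,k,np.argwhere(r)[:,::-1],.15)[:,:2]*1000).astype(np.float32); print(len(P),cv2.minAreaRect(P),P.mean(0)); print(cv2.fitLine(P,cv2.DIST_HUBER,0,.01,.01).ravel())
E
```

```text
t 3.45 pos [ 0.5187 -0.0602  0.2798] yaw 85.37 F [ 1.3  0.1 -1.2] T [ 0.01 -0.03 -0.07] w 11.0 gf 59.4 j [-0.16 -0.06  1.87  0.    1.33 -1.65]
ROW rot [ 0.2  0.3 87.6] shift [-0.0632  0.3013  0.005 ]
487 ((605.0657958984375, 232.863037109375), (251.9009552001953, 18.328798294067383), 87.5152816772461) [606.7324  233.00461]
[4.0113725e-02 9.9919510e-01 6.0673212e+02 2.3213377e+02]
```

View pics/s1.png

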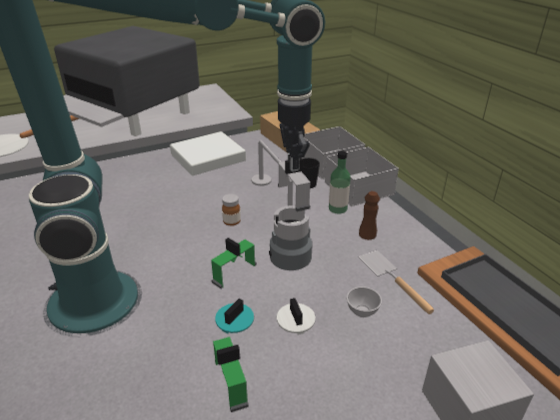

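The guard is held clear of the mouth, at (297,185) in the side view. Now the carry to the rail.

jog_arm(
  moves=[
    [0, 0, 7, -0.002, 0.02, 0, 0.0],
    [0, 0, 14, -0.007, 0.045, 0, 0.0],
    [0, 0, 21, -0.012, 0.07, 0, 0.0],
    [0, 0, 28, -0.018, 0.1, 0, 0.0],
    [0, 0, 35, -0.025, 0.13, 0, 0.0],
    [0, 0, 42, -0.031, 0.16, 0, 0.0],
    [0, 0, 49, -0.037, 0.19, 0, 0.0],
    [0, 0, 56, -0.043, 0.22, 0, 0.0],
    [0, 0, 63, -0.05, 0.245, 0, 0.0],
    [0, 0, 70, -0.056, 0.27, 0, 0.0],
    [0, 0, 77, -0.06, 0.287, 0, 0.0],
    [0, 0, 84, -0.0635, 0.3, 0, 0.0],
  ],
)

```text
time: 4.55
tool_pos: [0.6031, 0.2355, 0.2726]
eef_rot: [0.7, 0.714, -0.003, -0.002]
contact_force: [-1.0, 0.8, -2.2]
gripper_width: 0.128
gripper_force: 59.4
```

```bash
python3 - <<'E'
from h import *
delta([.6067,.234,.275],-2.4)
E
```

```text
t 4.55 pos [0.6031 0.2355 0.2726] yaw 1.11 F [-1.   0.8 -2.2] T [-0.03 -0.04  0.01] w 10.9 gf 59.4 j [0.33 0.19 1.61 0.   1.34 0.31]
ROW rot [-0.3  0.1  3.5] shift [-0.0016  0.0035 -0.0024]
```

jog_arm(
  moves=[
    [0, 0, 3.5, -0.0016, 0.0035, 0, 0.0],
    [0, 0, 3.5, -0.0016, 0.0035, 0.02, 0.0],
    [0, 0, 3.5, -0.0016, 0.0035, 0.045, 0.0],
    [0, 0, 3.5, -0.0016, 0.0035, 0.065, 0.0],
    [0, 0, 3.5, -0.0016, 0.0035, 0.078, 0.0],
    [0, 0, 3.5, -0.0016, 0.0035, 0.08, 0.0],
  ],
)

```text
time: 5.05
tool_pos: [0.6043, 0.2312, 0.19]
eef_rot: [0.72, 0.694, -0.005, -0.002]
contact_force: [0.4, 0.0, -2.1]
gripper_width: 0.126
gripper_force: 59.3
```

```bash
python3 - <<'E'
from h import *
delta([.6067,.234,.172],-2.4)
p,d,m=shot('wrist','w2')
E=np.array(m['extrinsics']);k=[m['vertical_fov'],m['cx'],m['cy']];C=cloud(p,d,E,k,True);Z=C[...,2]
r=(Z>.13)&(Z<.17)&(abs(C[...,0]-.605)<.03)&(abs(C[...,1]-.234)<.1)
P=(plane(E,k,np.argwhere(r)[:,::-1],.15,True)[:,:2]*1000).astype(np.float32); print(len(P),P.min(0),P.max(0),cv2.fitLine(P,cv2.DIST_HUBER,0,.01,.01).ravel())
E
```

```text
t 5.05 pos [0.6043 0.2312 0.19  ] yaw -2.12 F [ 0.4  0.  -2.1] T [-0.03 -0.01  0.01] w 10.8 gf 59.3 j [0.33 0.25 1.7  0.   1.2  0.36]
ROW rot [-0.6  0.2  0.3] shift [0.0029 0.0025 0.018 ]
3954 [586.52124 129.46416] [621.3002  334.36728] [3.5183992e-02 9.9938083e-01 6.0780920e+02 2.7527731e+02]
```

View pics/w2.png

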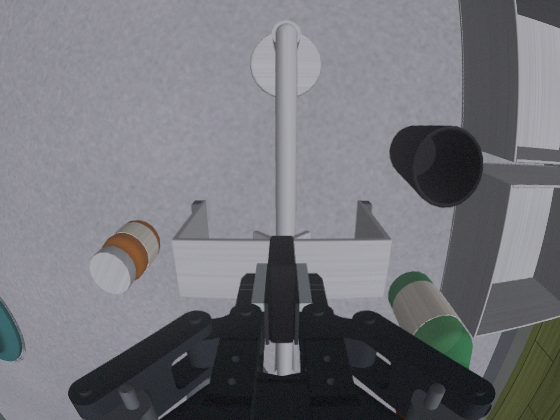

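The rail runs straight under the guard's V, from (286,30) to (286,370). I'll lower it on.

jog_arm(
  moves=[
    [0, 0, 0, 0, 0.002, 0.006, 0.0],
    [0, 0, 0, 0, 0.002, 0.012, 0.0],
    [0, 0, 0, 0, 0.002, 0.016, 0.0],
    [0, 0, 0, 0, 0.002, 0.019, 0.0],
    [0, 0, 0, 0, 0.002, 0.019, 0.0],
    [0, 0, 0, 0, 0.002, 0.019, 0.0],
  ],
)

```text
time: 5.6
tool_pos: [0.6101, 0.2324, 0.1781]
eef_rot: [0.72, 0.694, 0.0, 0.0]
contact_force: [-0.6, -0.8, -2.4]
gripper_width: 0.126
gripper_force: 59.4
```

```bash
python3 - <<'E'
from h import *
delta([.6067,.234,.172],-2.4)
E
```

```text
t 5.6 pos [0.6101 0.2324 0.1781] yaw -2.12 F [-0.6 -0.8 -2.4] T [0.   0.04 0.01] w 10.8 gf 59.4 j [0.33 0.26 1.71 0.   1.17 0.36]
ROW rot [ 0.  -0.   0.3] shift [ 0.0014 -0.0034  0.0061]
```

jog_arm(
  moves=[
    [0, 0, 0, 0, -0.002, 0.002, 0.0],
    [0, 0, 0, 0, -0.002, 0.003, 0.0],
    [0, 0, 0, 0, -0.002, 0.003, 0.0],
  ],
)

```text
time: 5.85
tool_pos: [0.6078, 0.2325, 0.1748]
eef_rot: [0.72, 0.694, -0.0, -0.0]
contact_force: [0.2, 0.6, -2.2]
gripper_width: 0.125
gripper_force: 59.4
```

```bash
python3 - <<'E'
from h import *
delta([.6067,.234,.172],-2.4)
E
```

```text
t 5.85 pos [0.6078 0.2325 0.1748] yaw -2.11 F [ 0.2  0.6 -2.2] T [0.02 0.03 0.01] w 10.7 gf 59.4 j [0.33 0.26 1.72 0.   1.17 0.36]
ROW rot [-0.   0.   0.3] shift [ 0.0015 -0.0011  0.0028]
```

jog_arm(
  moves=[
    [0, 0, 0, 0, -0.001, 0.002, 0.0],
    [0, 0, 0, 0, -0.001, 0.003, 0.0],
    [0, 0, 0, 0, -0.001, 0.003, 0.0],
    [0, 0, 0, 0, -0.001, 0.003, 0.0],
  ],
)

```text
time: 6.18
tool_pos: [0.6069, 0.2327, 0.1724]
eef_rot: [0.72, 0.694, 0.0, -0.0]
contact_force: [-0.9, 0.6, 2.7]
gripper_width: 0.126
gripper_force: 60.0
```

```bash
python3 - <<'E'
from h import *
delta([.6067,.234,.172],-2.4)
E
```

```text
t 6.18 pos [0.6069 0.2327 0.1724] yaw -2.12 F [-0.9  0.6  2.7] T [-0.01  0.44 -0.06] w 10.7 gf 60.0 j [0.33 0.26 1.72 0.   1.16 0.36]
ROW rot [-0.  -0.   0.3] shift [ 0.0013 -0.0002  0.0004]
```

Contact is made at the expected height. I'll release and rise.

jog_arm(
  moves=[
    [0, 0, 0, 0, 0, 0.0005, 0.02],
    [0, 0, 0, 0, 0, 0.0005, 0.03],
    [0, 0, 0, 0, 0, 0.0005, 0.05],
    [0, 0, 0, 0, 0, 0.0005, 0.05],
    [0, 0, 0, 0, 0, -0.02, 0.05],
    [0, 0, 0, 0, 0, -0.06, 0.06],
    [0, 0, 0, 0, 0, -0.1, 0.085],
    [0, 0, 0, 0, 0, -0.1, 0.085],
  ],
)

```text
time: 6.85
tool_pos: [0.6115, 0.234, 0.2823]
eef_rot: [0.72, 0.694, 0.007, 0.003]
contact_force: [1.1, 0.7, 2.7]
gripper_width: 0.951
gripper_force: 0.0
```

```bash
python3 - <<'E'
from h import *
delta([.4165,-.283,.20],-7.8)
p,d,m=shot('side','s2'); shot('wrist','w3')
a=cv2.resize(p[100:250,200:400,::-1],(600,450)); b=cv2.resize(cv2.imread('pics/w3.png'),(600,450))[:, :]
cv2.imwrite('pics/c2.png',cv2.convertScaleAbs(cv2.resize(np.hstack([a,b]),(800,300)),alpha=1.4))
p,d,m=shot('top','t2')
E=np.array(m['extrinsics']);k=[m['vertical_fov'],m['cx'],m['cy']]; C=cloud(p,d,E,k);Z=C[...,2]
np.set_printoptions(suppress=True)
# lid
mx=p.max(2).astype(int);mn=p.min(2).astype(int)
bx=np.zeros((420,560),bool);bx[230:268,347:384]=1
ok=bx&(abs(C[...,0]-.416)<.05)
P=(plane(E,k,np.argwhere(bx&(mx<50))[:,::-1],.06)[:,:2]*1000).astype(np.float32); print('bar',cv2.minAreaRect(P),P.mean(0))
P=(plane(E,k,np.argwhere(bx&((mn>150)))[:,::-1],.026)[:,:2]*1000).astype(np.float32); print('flange',cv2.minEnclosingCircle(P))
# mouth
q=(Z>.132)&(Z<.148)&(abs(C[...,0]-.517)<.06)&(abs(C[...,1]+.062)<.06)
P=(plane(E,k,np.argwhere(q)[:,::-1],.14)[:,:2]*1000).astype(np.float32); print('mouth',len(P),cv2.minEnclosingCircle(P),cv2.fitEllipse(cv2.convexHull(P)))
E
```

```text
t 6.85 pos [0.6115 0.234  0.2823] yaw -2.12 F [1.1 0.7 2.7] T [ 0.01 -0.06  0.03] w 81.2 gf 0.0 j [ 0.33  0.19  1.6  -0.    1.34  0.36]
ROW rot [ 0.8 -0.4  5.7] shift [-0.5243 -0.1769  0.0768]
bar ((414.8096008300781, -282.61700439453125), (58.885074615478516, 17.23120880126953), 80.29423522949219) [ 414.75534 -282.89954]
flange ((416.3509216308594, -286.6131286621094), 44.18620300292969)
mouth 349 ((516.8123779296875, -59.71344757080078), 46.55946731567383) ((516.738525390625, -59.5775146484375), (91.05372619628906, 92.272216796875), 97.37699890136719)
```

View pics/c2.png

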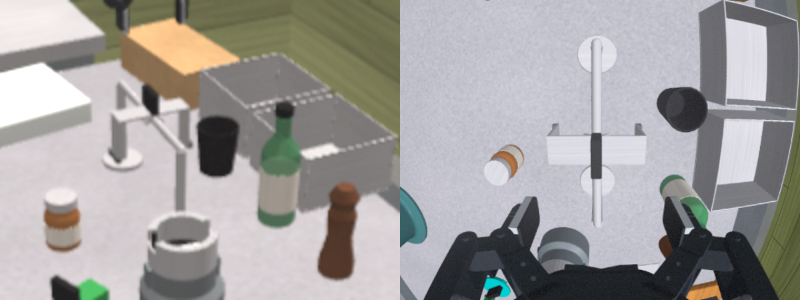

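The guard hangs astride the rail (left crop (150,110), right crop (597,150)) and the mouth is open. Now to the lid.

jog_arm(
  moves=[
    [0, 0, 5.8, -0.524, -0.177, 0.03, 0.085],
    [0, 0, 5.8, -0.524, -0.177, 0.03, 0.085],
    [0, 0, 5.8, -0.524, -0.177, 0.03, 0.085],
    [0, 0, 5.8, -0.524, -0.177, 0.03, 0.085],
    [0, 0, 5.8, -0.524, -0.177, 0.03, 0.085],
    [0, 0, 5.8, -0.524, -0.177, 0.03, 0.085],
    [0, 0, 5.8, -0.524, -0.177, 0.03, 0.085],
    [0, 0, 5.8, -0.524, -0.177, 0.03, 0.085],
    [0, 0, 5.8, -0.524, -0.177, 0.03, 0.085],
    [0, 0, 5.8, -0.524, -0.177, 0.03, 0.085],
    [0, 0, 5.8, -0.524, -0.177, 0.03, 0.085],
    [0, 0, 5.8, -0.524, -0.177, 0.03, 0.085],
  ],
)

```text
time: 8.0
tool_pos: [0.4276, -0.2352, 0.2425]
eef_rot: [0.754, 0.657, -0.0, -0.002]
contact_force: [0.3, -0.2, 0.2]
gripper_width: 0.992
gripper_force: 0.0
```

```bash
python3 - <<'E'
from h import *
delta([.4155,-.2845,.18],-8.5)
E
```

```text
t 8.0 pos [ 0.4276 -0.2352  0.2425] yaw -7.91 F [ 0.3 -0.2  0.2] T [-0.01  0.   -0.02] w 84.7 gf 0.0 j [-0.55 -0.1   1.98  0.    1.27 -0.42]
ROW rot [-0.2 -0.1  0.6] shift [-0.0506 -0.005   0.0625]
```

jog_arm(
  moves=[
    [0, 0, 0.6, -0.03, -0.004, 0.02, 0.085],
    [0, 0, 0.6, -0.051, -0.005, 0.05, 0.085],
    [0, 0, 0.6, -0.051, -0.005, 0.062, 0.085],
    [0, 0, 0.6, -0.051, -0.005, 0.062, 0.085],
    [0, 0, 0.6, -0.051, -0.005, 0.062, 0.085],
  ],
)

```text
time: 8.42
tool_pos: [0.4165, -0.2826, 0.1806]
eef_rot: [0.758, 0.652, -0.0, -0.003]
contact_force: [0.1, 0.8, 1.0]
gripper_width: 0.998
gripper_force: 0.0
```

```bash
python3 - <<'E'
from h import *
p,d,m=shot('wrist','w4')
E=np.array(m['extrinsics']);k=[m['vertical_fov'],m['cx'],m['cy']];C=cloud(p,d,E,k,True);Z=C[...,2]; mx=p.max(2).astype(int)
near=(abs(C[...,0]-.4155)<.06)&(abs(C[...,1]+.2845)<.06)
for lab,mm,z in [('bar',near&(Z>.054)&(Z<.068),.06),('fl',near&(Z>.018)&(Z<.032)&(mx>90),.026)]:
    P=(plane(E,k,np.argwhere(mm)[:,::-1],z,True)[:,:2]*1000).astype(np.float32); print(lab,len(P),cv2.minAreaRect(P),P.mean(0),cv2.minEnclosingCircle(P),Z[mm].mean())
    l=cv2.fitLine(P,cv2.DIST_HUBER,0,.01,.01).ravel(); print(np.degrees(np.arctan2(l[1],l[0])))
delta([.4155,-.2845,.032],-8.5)
E
```

```text
bar 1019 ((415.9750671386719, -284.3718566894531), (55.68951416015625, 13.679091453552246), 81.08551788330078) [ 415.97205 -283.71808] ((415.468017578125, -284.31597900390625), 28.350446701049805) 0.0587937338169082
81.36981
fl 5503 ((415.7653503417969, -284.4593811035156), (89.8038101196289, 87.77706146240234), 79.15390014648438) [ 416.00253 -281.6747 ] ((415.7480773925781, -284.6357116699219), 45.24271011352539) 0.025013391473633708
-13.544214
t 8.47 pos [ 0.4177 -0.283   0.1822] yaw -8.48 F [0.6 0.2 0.1] T [ 0.   -0.01  0.02] w 84.7 gf 0.0 j [-0.65 -0.02  2.02  0.    1.15 -0.5 ]
ROW rot [-0.1 -0.1  0. ] shift [-0.002  -0.0018  0.1502]
```

View pics/w4.png

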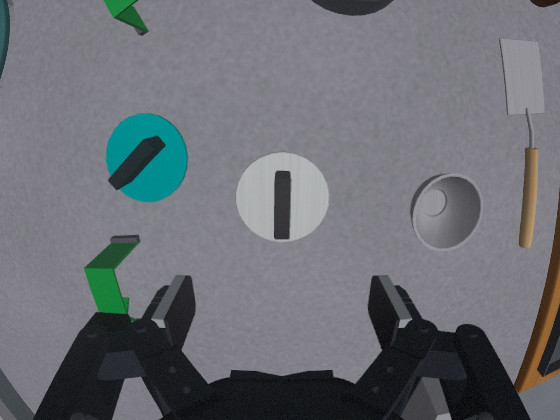

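The lid is at (283,196), turquoise one beside it at (147,157). Bar size and heights match. I'll descend and grasp.

jog_arm(
  moves=[
    [0, 0, 0.3, -0.001, -0.001, 0.035, 0.085],
    [0, 0, 0.3, -0.001, -0.001, 0.07, 0.085],
    [0, 0, 0.3, -0.001, -0.001, 0.105, 0.085],
    [0, 0, 0.3, -0.001, -0.001, 0.135, 0.085],
    [0, 0, 0.3, -0.001, -0.001, 0.147, 0.085],
    [0, 0, 0.3, -0.001, -0.001, 0.148, 0.05],
    [0, 0, 0.3, -0.001, -0.001, 0.148, 0.03],
  ],
)

```text
time: 9.05
tool_pos: [0.4178, -0.2847, 0.0357]
eef_rot: [0.759, 0.651, 0.0, 0.0]
contact_force: [0.2, -0.5, -0.0]
gripper_width: 0.739
gripper_force: 0.0
```

```bash
python3 - <<'E'
from h import *
delta([.4158,-.2844,.033],-8.8)
E
```

```text
t 9.05 pos [ 0.4178 -0.2847  0.0357] yaw -8.74 F [ 0.2 -0.5 -0. ] T [-0.02 -0.01  0.02] w 63.1 gf 0.0 j [-0.65  0.16  2.13  0.    0.85 -0.5 ]
ROW rot [0.  0.  0.1] shift [-0.     -0.002   0.0027]
```

jog_arm(
  moves=[
    [0, 0, 0, 0, -0.002, 0.002, 0.03],
    [0, 0, 0, 0, -0.002, 0.002, 0.0],
    [0, 0, 0, 0, -0.002, 0.002, 0.0],
    [0, 0, 0, 0, -0.002, 0.002, 0.0],
    [0, 0, 0, 0, -0.002, 0.002, 0.0],
    [0, 0, 0, 0, -0.002, 0.002, 0.0],
    [0, 0, 0, 0, -0.002, 0.002, 0.0],
    [0, 0, 0, 0, -0.002, 0.002, 0.0],
  ],
  squeeze=80,
)

```text
time: 9.72
tool_pos: [0.4161, -0.2855, 0.0345]
eef_rot: [0.759, 0.651, 0.0, 0.002]
contact_force: [0.4, 2.0, 6.3]
gripper_width: 0.151
gripper_force: 79.0
```

```bash
python3 - <<'E'
from h import *
delta([.5168,-.06,.22],82)
# gap directions from top depth t2: brightness/height around ring
p,d,E,k=load('t2'); C=cloud(p,d,E,k)
a=np.radians(np.arange(0,360,3)); out=[]
f=210/np.tan(np.radians(k[0]/2))
for cx,cy in [(.5168,-.0597)]:
    acc=np.zeros(len(a))
    for r in (.0375,.040,.043):
        X=np.stack([cx+r*np.cos(a),cy+r*np.sin(a),np.full_like(a,.14),np.ones_like(a)],1)@E.T
        u=k[1]+f*X[:,0]/-X[:,2]; v=k[2]-f*X[:,1]/-X[:,2]
        acc+=cv2.remap(C[...,2].astype(np.float32),u.astype(np.float32)[None],v.astype(np.float32)[None],1)[0]/3
    print([(int(np.degrees(t)),int(z*1000)) for t,z in zip(a,acc) if z<.134])
E
```

```text
t 9.72 pos [ 0.4161 -0.2855  0.0345] yaw -8.84 F [0.4 2.  6.3] T [ 0.21  0.09 -0.02] w 12.9 gf 79.0 j [-0.65  0.16  2.14  0.    0.85 -0.5 ]
ROW rot [  0.1   0.2 -90.8] shift [ 0.2381  0.0654 -0.1856]
[(0, 107), (3, 108), (6, 83), (9, 80), (12, 125), (150, 131), (153, 110), (156, 100), (159, 99), (162, 100), (165, 97), (168, 97), (171, 97), (174, 101), (177, 99), (180, 100), (183, 100), (186, 99), (189, 102), (192, 113), (333, 119), (336, 86), (339, 79), (342, 99), (345, 94), (348, 83), (351, 80), (354, 78), (357, 80)]
```

Gap line is at about -8°/172° yaw, so tool yaw 82. I'll lift and carry.

jog_arm(
  moves=[
    [0, 0, 0, 0, 0, -0.015, 0.0],
    [0, 0, 0, 0, 0, -0.045, 0.0],
    [0, 0, 0, 0, 0, -0.08, 0.0],
    [0, 0, -7, 0.02, 0.005, -0.115, 0.0],
    [0, 0, -14, 0.04, 0.01, -0.15, 0.0],
    [0, 0, -21, 0.06, 0.016, -0.175, 0.0],
    [0, 0, -28, 0.085, 0.023, -0.19, 0.0],
    [0, 0, -35, 0.11, 0.03, -0.19, 0.0],
    [0, 0, -42, 0.135, 0.037, -0.19, 0.0],
    [0, 0, -49, 0.16, 0.044, -0.19, 0.0],
    [0, 0, -56, 0.18, 0.05, -0.19, 0.0],
    [0, 0, -63, 0.2, 0.055, -0.19, 0.0],
  ],
)

```text
time: 10.72
tool_pos: [0.4999, -0.0942, 0.2228]
eef_rot: [0.304, 0.953, 0.0, 0.0]
contact_force: [1.8, -0.1, -1.4]
gripper_width: 0.143
gripper_force: 78.3
```

```bash
python3 - <<'E'
from h import *
delta([.5168,-.06,.22],82)
E
```

```text
t 10.72 pos [ 0.4999 -0.0942  0.2228] yaw 54.55 F [ 1.8 -0.1 -1.4] T [0.01 0.   0.04] w 12.2 gf 78.3 j [-0.24 -0.05  1.96  0.    1.23 -1.19]
ROW rot [  0.    0.  -27.5] shift [0.0061 0.0376 0.0028]
```

jog_arm(
  moves=[
    [0, 0, -7, 0.002, 0.012, 0, 0.0],
    [0, 0, -14, 0.004, 0.024, 0, 0.0],
    [0, 0, -21, 0.006, 0.034, 0, 0.0],
    [0, 0, -27.5, 0.006, 0.038, 0.002, 0.0],
    [0, 0, -27.5, 0.006, 0.038, 0.002, 0.0],
    [0, 0, -27.5, 0.006, 0.038, 0.002, 0.0],
    [0, 0, -27.5, 0.006, 0.038, 0.002, 0.0],
  ],
)

```text
time: 11.3
tool_pos: [0.5168, -0.0613, 0.2206]
eef_rot: [0.074, 0.997, -0.0, -0.0]
contact_force: [-0.5, 0.1, -0.9]
gripper_width: 0.148
gripper_force: 78.3
```

```bash
python3 - <<'E'
from h import *
p,d,m=shot('wrist','w5')
E=np.array(m['extrinsics']);k=[m['vertical_fov'],m['cx'],m['cy']];C=cloud(p,d,E,k,True);Z=C[...,2]
near=(abs(C[...,0]-.515)<.06)&(abs(C[...,1]+.06)<.06)
for lab,mm,z in [('rim',near&(Z>.133)&(Z<.147),.14),('flange',near&(Z>.205)&(Z<.222),.2145)]:
    P=(plane(E,k,np.argwhere(mm)[:,::-1],z,True)[:,:2]*1000).astype(np.float32); print(lab,len(P),cv2.minAreaRect(P),cv2.fitEllipse(cv2.convexHull(P)),P.min(0),P.max(0),np.median(Z[mm]))
delta([.5168,-.06,.1545],82)
E
```

```text
rim 1537 ((490.1415100097656, -51.898895263671875), (90.36995697021484, 37.82192611694336), 76.64154052734375) ((518.4566040039062, -58.43397521972656), (92.59638214111328, 98.96627807617188), 81.68315887451172) [ 470.44382 -100.23057] [518.98047  -11.932266] 0.13899882695474672
flange 12023 ((506.788330078125, -59.616798400878906), (86.99657440185547, 73.42247009277344), 81.54622650146484) ((514.2783813476562, -60.50675964355469), (86.9143295288086, 88.1773910522461), 85.61405181884766) [ 470.2471  -104.01365] [547.83997  -17.088474] 0.21118454847500678
t 11.35 pos [ 0.5168 -0.0615  0.2207] yaw 81.52 F [-0.3  1.2 -0.9] T [-0.03 -0.   -0.  ] w 12.6 gf 78.3 j [-0.17 -0.02  1.94 -0.    1.22 -1.59]
ROW rot [-0.  -0.  -0.5] shift [0.0002 0.0015 0.0662]
```

View pics/w5.png

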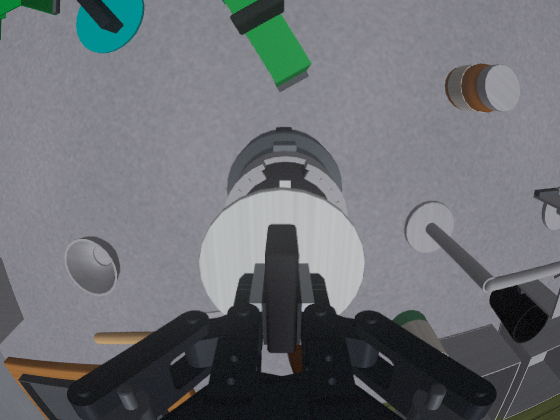

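The gap at (285,165) lines up with the bar at (283,280). I'll lower it into the mouth, checking force.

jog_arm(
  moves=[
    [0, 0, -0.5, 0, 0.0015, 0.02, 0.0],
    [0, 0, -0.5, 0, 0.0015, 0.035, 0.0],
    [0, 0, -0.5, 0, 0.0015, 0.045, 0.0],
    [0, 0, -0.5, 0, 0.0015, 0.051, 0.0],
    [0, 0, -0.5, 0, 0.0015, 0.055, 0.0],
    [0, 0, -0.5, 0, 0.0015, 0.058, 0.0],
    [0, 0, -0.5, 0, 0.0015, 0.058, 0.0],
  ],
)

```text
time: 11.93
tool_pos: [0.5173, -0.0597, 0.1626]
eef_rot: [0.068, 0.998, -0.0, -0.0]
contact_force: [-0.2, 0.5, -1.5]
gripper_width: 0.147
gripper_force: 78.3
```

```bash
python3 - <<'E'
from h import *
delta([.5168,-.06,.1545],82)
E
```

```text
t 11.93 pos [ 0.5173 -0.0597  0.1626] yaw 82.15 F [-0.2  0.5 -1.5] T [ 0.01  0.03 -0.02] w 12.6 gf 78.3 j [-0.16  0.03  2.01 -0.    1.11 -1.6 ]
ROW rot [-0.  -0.   0.2] shift [ 0.0005 -0.0003  0.0081]
```

jog_arm(
  moves=[
    [0, 0, 0, 0, 0, 0.003, 0.0],
    [0, 0, 0, 0, 0, 0.005, 0.0],
    [0, 0, 0, 0, 0, 0.006, 0.0],
    [0, 0, 0, 0, 0, 0.007, 0.0],
    [0, 0, 0, 0, 0, 0.0075, 0.0],
    [0, 0, 0, 0, 0, 0.0075, 0.0],
  ],
)

```text
time: 12.43
tool_pos: [0.5173, -0.0596, 0.1552]
eef_rot: [0.068, 0.998, -0.0, -0.0]
contact_force: [0.2, -0.1, -0.3]
gripper_width: 0.144
gripper_force: 78.3
```

```bash
python3 - <<'E'
from h import *
delta([.5168,-.06,.1545],82)
E
```

```text
t 12.43 pos [ 0.5173 -0.0596  0.1552] yaw 82.18 F [ 0.2 -0.1 -0.3] T [ 0.04 -0.03 -0.01] w 12.3 gf 78.3 j [-0.16  0.03  2.01 -0.    1.1  -1.6 ]
ROW rot [-0.  -0.   0.2] shift [ 0.0005 -0.0005  0.0007]
```

jog_arm(
  moves=[
    [0, 0, 0, 0, 0, 0.001, 0.0],
    [0, 0, 0, 0, 0, 0.0015, 0.0],
    [0, 0, 0, 0, 0, 0.0015, 0.0],
    [0, 0, 0, 0, 0, 0.0015, 0.0],
  ],
)

```text
time: 12.77
tool_pos: [0.5176, -0.0596, 0.1545]
eef_rot: [0.068, 0.998, -0.0, 0.0]
contact_force: [-2.1, 0.8, 4.0]
gripper_width: 0.146
gripper_force: 79.1
```

```bash
python3 - <<'E'
from h import *
delta([.5168,-.06,.1545],82)
E
```

```text
t 12.77 pos [ 0.5176 -0.0596  0.1545] yaw 82.19 F [-2.1  0.8  4. ] T [0.08 0.35 0.02] w 12.5 gf 79.1 j [-0.16  0.03  2.01  0.    1.09 -1.6 ]
ROW rot [0.  0.  0.2] shift [ 0.0007 -0.0005 -0.    ]
```

Seated: contact at exactly the expected height. Twisting clockwise.

jog_arm(
  moves=[
    [0, 0, 3, 0, 0, 0, 0.0],
    [0, 0, 6, 0, 0, 0, 0.0],
    [0, 0, 9, 0, 0, 0, 0.0],
    [0, 0, 13, 0, 0, 0, 0.0],
    [0, 0, 17, 0, 0, 0, 0.0],
    [0, 0, 21, 0, 0, 0, 0.0],
    [0, 0, 25, 0, 0, 0, 0.0],
    [0, 0, 29, 0, 0, 0, 0.0],
    [0, 0, 32, 0, 0, 0, 0.0],
    [0, 0, 35, 0, 0, 0, 0.0],
    [0, 0, 35, 0, 0, 0, 0.0],
    [0, 0, 35, 0, 0, 0, 0.0],
  ],
)

```text
time: 13.77
tool_pos: [0.5184, -0.06, 0.1545]
eef_rot: [0.364, 0.931, 0.0, 0.001]
contact_force: [1.5, -0.9, 4.5]
gripper_width: 0.147
gripper_force: 78.9
```

```bash
python3 - <<'E'
from h import *
delta([.5172,-.06,.1545],38)
E
```

```text
t 13.77 pos [ 0.5184 -0.06    0.1545] yaw 47.27 F [ 1.5 -0.9  4.5] T [-0.3  -0.09  0.03] w 12.6 gf 78.9 j [-0.16  0.04  2.01 -0.    1.09 -0.99]
ROW rot [0.1 0.1 9.3] shift [ 0.0009 -0.0009  0.    ]
```

jog_arm(
  moves=[
    [0, 0, 3, 0, 0, 0, 0.0],
    [0, 0, 6, 0, 0, 0, 0.0],
    [0, 0, 8, 0, 0, 0, 0.0],
    [0, 0, 9, 0, 0, 0, 0.0],
    [0, 0, 9, 0, 0, 0, 0.0],
    [0, 0, 9, 0, 0, 0, 0.0],
  ],
)

```text
time: 14.27
tool_pos: [0.5182, -0.0602, 0.1545]
eef_rot: [0.436, 0.9, -0.0, 0.001]
contact_force: [1.5, -2.4, 5.3]
gripper_width: 0.149
gripper_force: 79.2
```

```bash
python3 - <<'E'
from h import *
delta([.5172,-.06,.1545],38)
p,d,m=shot('wrist','w6'); T=[]
for i in range(8):
    manip.read_camera('top'); s=manip.state(); T.append(np.r_[s['torque'],s['contact_force']])
print(np.mean(T,0).round(3),np.std(T,0).round(3))
E=np.array(m['extrinsics']);k=[m['vertical_fov'],m['cx'],m['cy']];C=cloud(p,d,E,k,True);Z=C[...,2];mx=p.max(2).astype(int)
near=np.hypot(C[...,0]-.517,C[...,1]+.06)<.047
fl=near&(mx>90)&(Z>.138)&(Z<.152)
print('flange z',np.percentile(Z[fl],[10,50,90]).round(4)); A=C[fl]; c=np.linalg.lstsq(np.c_[A[:,:2]-[.517,-.06],np.ones(len(A))],A[:,2],rcond=None)[0]; print('tilt deg',np.degrees(c[:2]).round(2),c[2])
p,d,m=shot('top','t6'); g=p[140:260,110:330,::-1]; a=cv2.resize(g,(800,436)); 
w=cv2.imread('pics/w6.png'); cv2.imwrite('pics/c6.png',cv2.convertScaleAbs(np.hstack([cv2.resize(w,(480,360)),cv2.resize(g[:, 80:],(320,360))]),alpha=1.3))
E
```

```text
t 14.27 pos [ 0.5182 -0.0602  0.1545] yaw 38.27 F [ 1.5 -2.4  5.3] T [-0.51 -0.06  0.07] w 12.7 gf 79.2 j [-0.16  0.04  2.01 -0.    1.09 -0.83]
ROW rot [0.  0.1 0.3] shift [ 0.0007 -0.0007 -0.    ]
[-0.514 -0.051  0.098  1.168 -2.574  5.258] [0.037 0.031 0.022 0.352 0.507 0.501]
flange z [0.1438 0.1449 0.1457]
tilt deg [ 0.81 -1.31] 0.1449729089097851
```

View pics/c6.png

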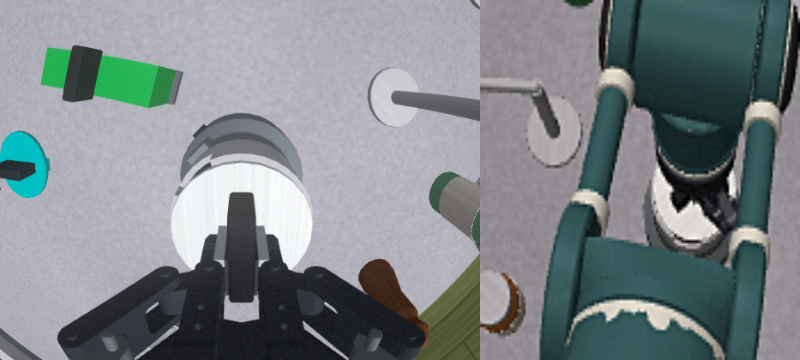

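```bash
python3 - <<'E'
from h import *
for n,z0,c0,ty in [('w5',.2112,(.5168,-.0613),82),('w6',.145,(.518,-.06),38)]:
    p,d,E,k=load(n);C=cloud(p,d,E,k,True);Z=C[...,2]
    fl=(np.hypot(C[...,0]-c0[0],C[...,1]-c0[1])<.043)&(p.max(2)>90)&(abs(Z-z0)<.005)
    A=C[fl];y=np.radians(ty);B=np.array([[np.cos(y),np.sin(y)],[np.sin(y),-np.cos(y)]]).T  # tool y, tool x
    c=np.linalg.lstsq(np.c_[(A[:,:2]-c0)@B,np.ones(len(A))],A[:,2],rcond=None)[0]; print(n,np.degrees(c[:2]).round(2),c[2].round(4))
p,d,E,k=load('t6'); 
delta([.5172,-.06,.1545],38)
E
```

```text
w5 [ 0.09 -0.22] 0.2111
w6 [ 0.03 -0.15] 0.145
t 14.77 pos [ 0.5181 -0.0602  0.1545] yaw 38.27 F [ 1.2 -2.5  6.2] T [-0.51  0.01  0.05] w 12.4 gf 79.2 j [-0.16  0.04  2.01 -0.    1.09 -0.83]
ROW rot [0.  0.1 0.3] shift [ 0.0007 -0.0006 -0.    ]
```

The lid is flat: no tilt, the right height, and spring torque is present. The twist is about 44° from the gap line, so the ring is near 35°. Handing in.

```bash
python3 -c "
from rig import manip
print(manip.sign_off())"
```

```text
the job is handed in; nothing more can be done
None
```

The job is handed in at about 15 s: the guard hangs on the rail, the lid sits flat in the mouth, and the gripper is holding it against the spring with the ring at about 35° (worked out from the lid's measured 44° twist, within about 2°).

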